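# Slide the pepper mill home into the cruet rail

### The job

The tall pepper mill has been left out on the table. Push it gently with the fingertips, low against its thick foot and without gripping, lifting or tipping it, so that it slides standing up into the empty bay of the low wooden cruet rail, right home against the rail's back; then take the hand away. Leave the oil bottle, the tea glasses and the teapot where they are.

Things in the scene. Friction and masses are not known exactly. Their poses are not given: they have to be found in the camera images.
- mill: Tall pepper mill of turned wood, loose, upright, 350 g (varies), 238 high. Origin: centre of its underside; z up; round. Foot: plain cylinder 54 in diameter from the table to 42 high; above it a waist 32 to 42 across up to 167, then a head up to 49 across and a small ball on top. Top-heavy: pushed well above 40 mm it may tip instead of sliding; friction on the table about 0.6 (varies)
- rail: Cruet rail: low pale wooden fence fixed to the table, 28 high, E-shaped: back wall 194 long and three side walls, all 10 thick, making two floorless bays, each 82 wide, 40 deep. Origin: its centre, on the table. +x points from the mouths (x = -20) to the back wall (inner face x = +20); bay centre lines at y = +46 and -46. Mouths face roughly to the robot's right (-y of the world)
- home: Thin cork disc, 48 across, flush in the table in the EMPTY bay of the rail (the other bay holds the oil bottle; which is which varies); nothing to trip over. Origin: its centre on the table, just where the mill's centre is when its foot touches the back wall midway between the bay's side walls. Its x axis is the rail's x axis (into the bay)
- oil: Small green glass oil bottle, loose, 50 in diameter, 130 high, standing in the other bay of the rail. Origin: centre of its underside. Must be left alone
- glass1: Pear-shaped tea glass, loose, 64 across, 98 high, on the far side of the table beyond the mill's way. Origin: centre of its underside. Must be left alone
- glass2: A second tea glass, the same as the first, farther to the robot's left. Origin: centre of its underside. Must be left alone
- teapot: White ceramic teapot with its lid, loose, 132 across its belly and 225 from spout to handle, 137 high, standing on a round cork trivet 170 across and 10 high. Origin: centre of its underside, on the trivet. Must be left alone
Things that resemble listed ones, but are neither listed nor needed, are in the scene too. There is more than one size of the mill; the job needs the middle-sized.

How it is judged:
On the way:
1. the fingers push the mill and it has slid more than 4 cm, upright (contact force between the fingers and mill above 0.2 N and distance of mill from where it was at the start of the episode above 0.04 m and angle between mill's own z axis and vertical below 0.12 rad).
At the end, for the whole second after the job is handed in: The mill stands upright (tilt under 0.05 rad) and still on the table in the empty bay, between its side walls and within 8 mm of touching the back wall; the oil bottle, glasses and teapot are within 20 mm of where they were (x of mill in the frame of home between -0.008 and 0.006 m and y of mill in the frame of home between -0.018 and 0.018 m and angle between mill's own z axis and vertical below 0.05 rad and height (world z) of mill below 0.005 m and linear speed of mill below 0.01 m/s and not (distance of oil from where it was at the start of the episode above 0.02 m) and not (distance of glass1 from where it was at the start of the episode above 0.02 m) and not (distance of glass2 from where it was at the start of the episode above 0.02 m) and not (distance of teapot from where it was at the start of the episode above 0.02 m)).
It fails at once if the mill is tipped (more than 0.25 rad) (angle between mill's own z axis and vertical above 0.25 rad).
It fails at once if the mill is lifted off the table (height (world z) of mill above 0.012 m).
It fails at once if the mill is pushed high instead of low on its foot (grasp point of the gripper more than 90 mm up) (contact force between the fingers and mill above 0.5 N and height (world z) of the grasp point above 0.09 m).
It fails at once if the mill is squeezed or pressed hard (more than 30 N) (contact force between the fingers and mill above 30 N).
It fails at once if the oil bottle, a tea glass or the teapot is disturbed (moved more than 20 mm) (distance of any of oil, glass1, glass2, teapot from where it was at the start of the episode above 0.02 m).
It also fails if it takes over 45 s, if anything falls off the work surface, if the arm or the gripper's body presses on something with over 40 N, if the wrist force passes 120 N, or if a joint passes its speed limit or range.

### The arm

A 6-joint arm with a two-finger parallel gripper is mounted at the origin on the work surface. World frame = base frame: x ahead of the robot, y to its left, z up, the work surface at z = 0. Lengths are in m, angles in rad, forces in N, time in s.
With the tool pointing down it reaches from about 0.425 to 0.95 m from the base axis. Payload 3.5 kg.
Tool frame: the origin (TCP) lies at the very end of the fingers, on their centre line; the grasp point (between the pads) lies 19 mm behind it; z points along the fingers, y is the direction in which the jaws open and shut (so a half turn about z gives the same grasp; the last joint's range is limited). The gripper opens to 85 mm and grips with 20 to 120 N. Pads are 22 mm wide; open, the fingers measure 114 mm over their backs; the gripper's body (76 mm by 85 mm) begins 54 mm behind the grasp point. The pads swing forward as they close: fully open they stand 13 mm farther back than shut.
Start: joints at [-1.499, 0.286, 1.577, -0, 1.279, -0.15], TCP at [0.149, -0.658, 0.231] pointing down, gripper open.
Joint ranges: [-2.77, 2.77], [-0.9, 2.22], [0.21, 2.48], [-1.53, 4.67], [0.24, 2.81], [-2.84, 2.84]. Speed limits (rad/s): [2.79, 2.79, 3.14, 3.14, 3.14, 3.14].

### API

Orientations are given as a rotation vector (axis times angle).
In Python, from bench import robot, imaging gives the robot as it stands. The module is installed in compiled form; this text tells all that it offers.
- The arm moves only by the tool drive_tool, never from a script. Its argument "plan" is a list of rows, each a list of 7 numbers: the opening in per cent of the stroke, from 0 (shut) to 100 (fully open), then the shift along the tool's x, y, z in mm, then the turn, a rotation vector about the tool's x, y, z in degrees. A call has 1 to 10 rows; each row is the pose to reach, as a shift and turn from the pose measured when the call began, along the tool's axes at that moment; what a row does not reach only later rows make up. A row lasts 1/10 s, in which the tool goes at most 50 mm and 8.59 degrees, less where a joint would pass 70% of its speed; a pose out of reach is approached as far as the arm can. A call with a gripper value outside its range is refused whole. The fingers move at their own pace and stop on an object; the grip force is fixed at half the most. Time passes only in rows, so rows that repeat a pose let the fingers close. It gives the time, the measured TCP pose, the force and the opening at its end, in the units of the state.
- robot.get_state(): the state, without advancing time (a new reading comes with each control period).
- imaging.camera(name): name is "scene" or "side" or "wrist"; returns the picture (420x560x3 uint8, red, green, blue); there is no depth.
- imaging.camera_model(name): a dict with "fx", "fy", "cx", "cy" (pixels), "distortion" ([k1, k2, p1, p2, k3] as OpenCV has them; the pictures are not rectified), "extrinsics" (4x4, takes a point from world to camera coordinates). Camera axes: x right, y down, z forward; pixel columns grow to the right and rows downward; lengths in m; the calibration is good to about 2 mm. A picture is of the moment at which its call begins: read the wrist's pose just before it. camera_model takes no time and is no camera call; for the wrist camera it gives the pose at the moment of the call.
- robot.job_done(): hands the job in, once; it reports no verdict.
The state is a dict: "t": time; "qpos": joint angles; "joint_vel": joint speeds; "joint_efforts": joint torques, N m; "tool_pos": TCP position; "orientation": TCP orientation; "force": force on the tool from outside, world axes, zero at the start; "ft_torque": the same for the moment, N m; "opening": opening from 0.0 (shut) to 1.0 (fully open).
Only numpy, scipy, OpenCV 4.12 (cv2) and the standard library are available. Lean on these libraries where they do the work, as an engineer would, in place of code of your own. Each camera call takes 0.05 s, during which the arm holds its last target.

## Working session

There is one attempt and no reset: what is moved stays moved. The work goes in short steps, Python scripts to look and compute and a tool call to move; the robot and the scene stay as the last step left them, time stands still between calls to the robot, and variables do not carry over. Pictures are saved under pics/ and viewed, and the job is handed in when it is done.

Besides the shell and the picture viewer there is one more tool, called after "Request:" in YAML: its name, and indented under it one key for each argument. drive_tool: Moves the arm, as the interface text tells. Its arguments: {"type":"object","properties":{"plan":{"type":"array","items":{"type":"array","items":{"type":"number"}}}},"required":["plan"]}

```bash
mkdir -p pics; python3 - <<'E'
from bench import robot, imaging
import cv2
s=robot.get_state(); print(s)
for n in ["scene","side","wrist"]:
    m=imaging.camera_model(n); print(n,m)
    im=imaging.camera(n); cv2.imwrite(f"pics/{n}0.png",im[:,:,::-1])
E
```

```text
{'t': 0.0, 'qpos': array([-1.49903743e+00,  2.87163359e-01,  1.57820671e+00, -2.62665478e-05,
        1.27857725e+00, -1.50041786e-01]), 'joint_vel': array([ 0.00058667, -0.00114909, -0.0004824 ,  0.00063735, -0.00022748,
        0.00028876]), 'joint_efforts': array([-1.78183545e-03, -4.05984700e+01, -2.92629862e+01, -2.15414011e-04,
        5.82263965e-03,  6.23262167e-06]), 'tool_pos': array([ 0.14843787, -0.65779472,  0.22993262]), 'orientation': array([-3.11995269e+00, -3.47441315e-01, -1.05190956e-04]), 'force': array([0.19412884, 0.46076308, 0.17136459]), 'ft_torque': array([-0.03323501,  0.06193129,  0.01055874]), 'opening': 1.0003256072218105}
scene {'fx': 392.108103766622, 'fy': 392.108103766622, 'cx': 284.08601947999244, 'cy': 211.2800401304473, 'distortion': array([-0.07593739,  0.        ,  0.        ,  0.        ,  0.        ]), 'extrinsics': array([[ 0.76780007,  0.64061119,  0.0100183 , -0.44971066],
       [ 0.39475026, -0.46069333, -0.7949427 , -0.19463311],
       [-0.50463382,  0.61431178, -0.6066018 ,  1.11709444],
       [ 0.        ,  0.        ,  0.        ,  1
[... 315 characters left out ...]
-0.6648063 ,  0.1082709 ],
       [ 0.16148823, -0.64489906, -0.74701188,  0.72251171],
       [ 0.        ,  0.        ,  0.        ,  1.        ]])}
wrist {'fx': 323.5440099125734, 'fy': 323.5440099125734, 'cx': 282.097184274079, 'cy': 203.1675672923473, 'distortion': array([-0.03060103,  0.        ,  0.        ,  0.        ,  0.        ]), 'extrinsics': array([[ 2.19951043e-01, -9.75510671e-01, -6.84876617e-04,
        -6.73467816e-01],
       [-9.28082928e-01, -2.09473526e-01,  3.07868348e-01,
        -4.07042556e-02],
       [-3.00472323e-01, -6.70803420e-02, -9.51428721e-01,
         3.78462880e-01],
       [ 0.00000000e+00,  0.00000000e+00,  0.00000000e+00,
         1.00000000e+00]])}
```

View pics/scene0.png

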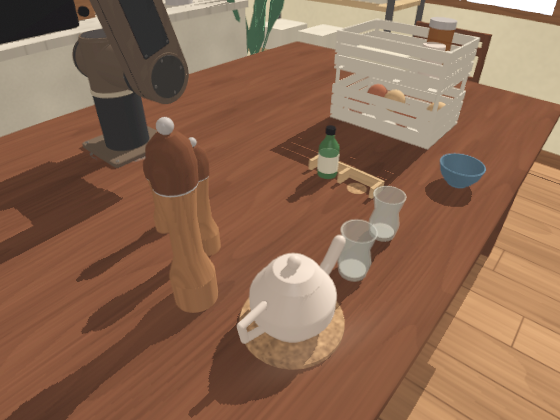

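View pics/side0.png

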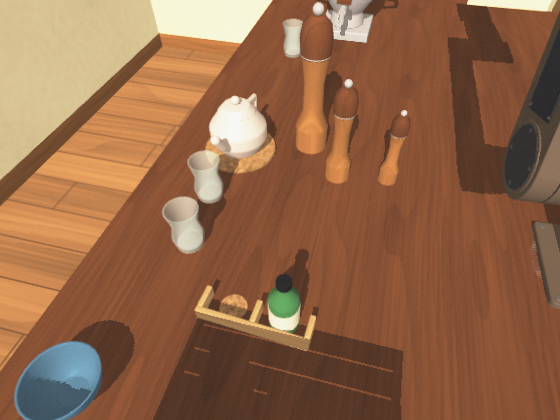

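View pics/wrist0.png

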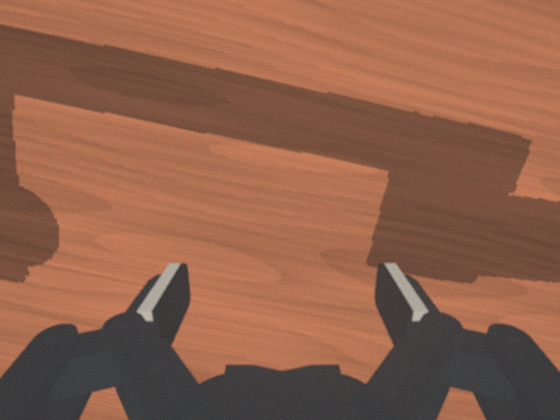

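Side picture: three pepper mills, with feet at about (312,140) large, (338,170) middle and (388,178) small. The empty bay has its cork at (234,306), and the oil bottle is at (284,315). I'll enlarge these areas to confirm and measure.

```bash
cat > h.py <<'E'
import numpy as np, cv2
from bench import robot, imaging
def ray(n,px,m=None):
    m=m or imaging.camera_model(n)
    K=np.array([[m['fx'],0,m['cx']],[0,m['fy'],m['cy']],[0,0,1]])
    u=cv2.undistortPoints(np.array(px,float).reshape(-1,1,2),K,m['distortion']).reshape(-1,2)
    R=m['extrinsics'][:3,:3];t=m['extrinsics'][:3,3]
    return -R.T@t, np.c_[u,np.ones(len(u))]@R
def plane(n,px,z,m=None):
    o,d=ray(n,px,m); return o+d*((z-o[2])/d[:,2])[:,None]
def proj(n,P,m=None):
    m=m or imaging.camera_model(n)
    K=np.array([[m['fx'],0,m['cx']],[0,m['fy'],m['cy']],[0,0,1]])
    R=m['extrinsics'][:3,:3];t=m['extrinsics'][:3,3]
    return cv2.projectPoints(np.array(P,float).reshape(-1,1,3),cv2.Rodrigues(R)[0],t,K,m['distortion'])[0].reshape(-1,2)
E
python3 - <<'E'
import cv2
s=cv2.imread('pics/side0.png')
cv2.imwrite('pics/c1.png',cv2.resize(s[70:200,280:430],None,fx=4.5,fy=4.5,interpolation=cv2.INTER_CUBIC))
cv2.imwrite('pics/c2.png',cv2.resize(s[260:360,180:330],None,fx=5,fy=5,interpolation=cv2.INTER_CUBIC))
s=cv2.imread('pics/scene0.png')
cv2.imwrite('pics/c3.png',cv2.resize(s[110:210,270:420],None,fx=5,fy=5,interpolation=cv2.INTER_CUBIC))
E
```

```text
(no output)
```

View pics/c1.png

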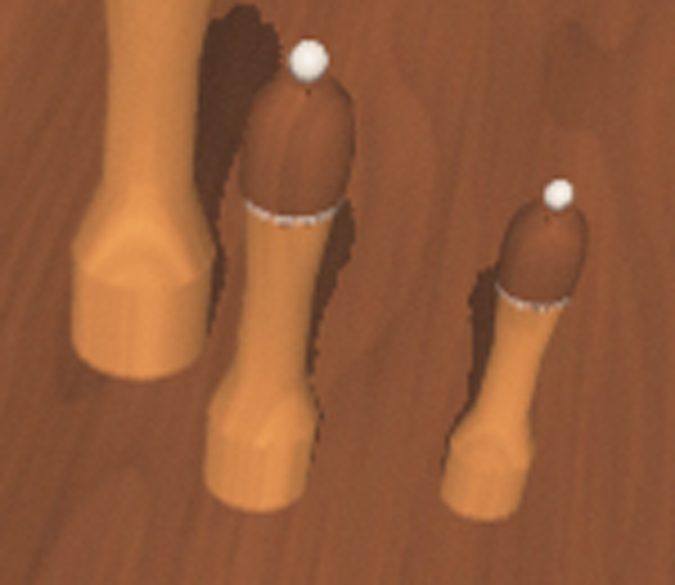

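View pics/c2.png

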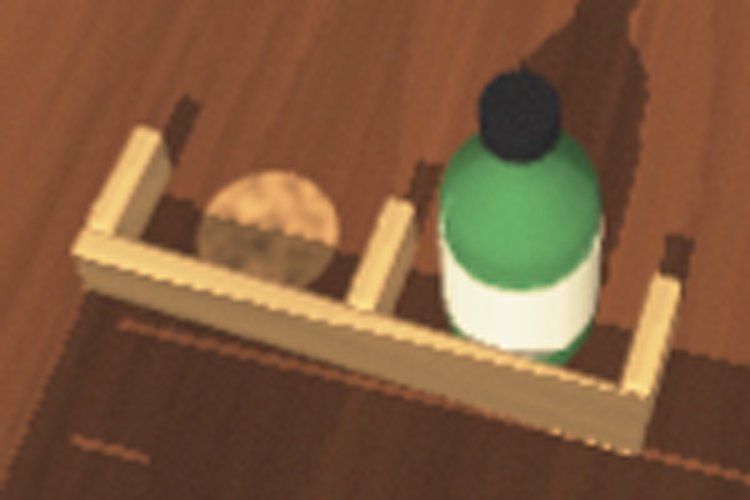

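View pics/c3.png

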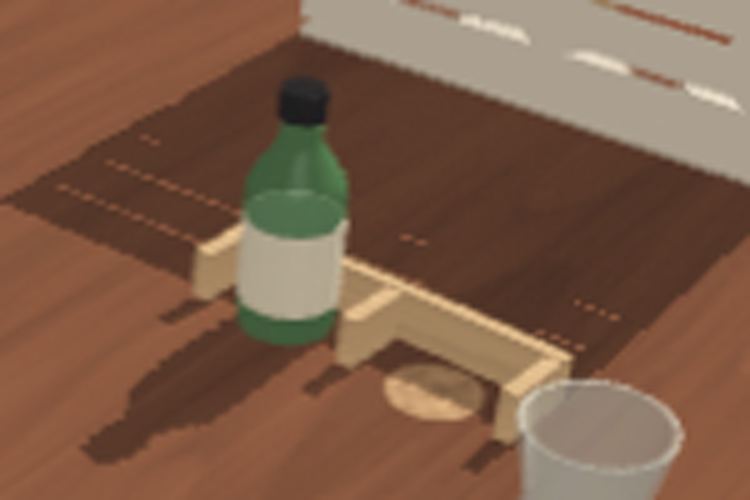

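```bash
python3 - <<'E'
from h import *
np.set_printoptions(precision=4,suppress=True)
c1=lambda p:[280+(p[0]+.5)/4.5-.5,70+(p[1]+.5)/4.5-.5]
c2=lambda p:[180+(p[0]+.5)/5-.5,260+(p[1]+.5)/5-.5]
c3=lambda p:[270+(p[0]+.5)/5-.5,110+(p[1]+.5)/5-.5]
o=ray('side',[[0,0]])[0]; print('side cam',o)
def mill(name,lft,rgt,bot,ball):
    P=plane('side',[c1(lft),c1(rgt),c1(bot)],0)
    # centre: from bottom point, go away from cam by radius
    d=(P[2]-o)[:2]; d/=np.linalg.norm(d)
    w=np.linalg.norm(P[0]-P[1]); 
    c=P[2][:2]+d*w/2
    # height: ball ray at horizontal distance closest to c
    oo,dd=ray('side',[c1(ball)]); dd=dd[0]; t=((c-oo[:2])@dd[:2])/(dd[:2]@dd[:2])
    print(name,'diam',w,'centre',c,'ball z',oo[2]+t*dd[2],'miss',oo[:2]+t*dd[:2]-c, 'ball@.232',plane('side',[c1(ball)],.232))
mill('large',(73,350),(203,350),(140,380),(140,-250))
mill('mid',(205,480),(306,483),(256,512),(309,60))
mill('small',(442,492),(523,497),(484,522),(558,194))
print('cork side',plane('side',[c2((268,230))],0),'scene',plane('scene',[c3((437,392))],0))
pts={'outer back L':(78,240),'outer back R':(643,395),'armL tip outL':(137,128),'armL tip R':(162,134),'mid tip L':(388,200),'mid tip R':(415,206),'R tip L':(655,275),'R tip R':(681,280)}
for k,p in pts.items(): print(k,plane('side',[c2(p)],.028)[0])
# oil & glasses
print('oil',plane('side',[c2((520,367))],0), plane('scene',[c3((285,340))],0))
print('glass side bottoms',plane('side',[[187,251],[209,201]],0))
print('glass scene bottoms',plane('scene',[[383,238],[352,277]],0))
E
```

```text
side cam [0.4489 0.5258 0.6103]
large diam 0.07090721828243973 centre [ 0.5804 -0.2309] ball z 0.3078481158880475 miss [0.0152 0.003 ] ball@.232 [[ 0.6324 -0.4169  0.232 ]]
mid diam 0.050968848676980656 centre [ 0.4992 -0.1365] ball z 0.23146390437121817 miss [0.0027 0.0002] ball@.232 [[ 0.5019 -0.1353  0.232 ]]
small diam 0.04017387312516205 centre [ 0.3849 -0.152 ] ball z 0.17551453351676805 miss [ 0.0058 -0.0005] ball@.232 [[ 0.3983 -0.0644  0.232 ]]
cork side [[0.6198 0.2316 0.    ]] scene [[0.6216 0.2324 0.    ]]
outer back L [0.6709 0.2637 0.028 ]
outer back R [0.4805 0.2697 0.028 ]
armL tip outL [0.6682 0.2197 0.028 ]
armL tip R [0.6591 0.2198 0.028 ]
mid tip L [0.577  0.2249 0.028 ]
mid tip R [0.5676 0.2248 0.028 ]
R tip L [0.4853 0.2294 0.028 ]
R tip R [0.4768 0.229  0.028 ]
oil [[0.5231 0.258  0.    ]] [[0.5389 0.2226 0.    ]]
glass side bottoms [[0.7445 0.144  0.    ]
 [0.7533 0.0103 0.    ]]
glass scene bottoms [[ 0.7593  0.109   0.    ]
 [ 0.7684 -0.025   0.    ]]
```

Of the three upright mills, the middle one fits. Its foot measures 51 mm and its ball sits at 0.231 m, against 71 mm and over 0.3 m for the large one at (312,140), and 40 mm and 0.18 m for the small one at (388,178). The crop confirms it: target foot at (337,178), at about (0.50,-0.136). Home is at about (0.620,0.232). Next I'll work out the hand pose, tilted back so the body clears the tall mill.

```bash
cat >> h.py <<'E'
from scipy.spatial.transform import Rotation as Ro
def shift(target,Rt):
    s=robot.get_state(); R=Ro.from_rotvec(s['orientation'])
    return R.inv().apply(np.array(target)-s['tool_pos'])*1000, (R.inv()*Rt).as_rotvec(degrees=True)
def tilted(yaw,th,sgn=1):
    # push dir f at angle yaw from world +y (towards +x), tool z leans forward by th deg
    f=np.array([np.sin(np.radians(yaw)),np.cos(np.radians(yaw)),0]); t=np.radians(th)
    z=np.cos(t)*np.array([0,0,-1])+np.sin(t)*f
    x=sgn*(np.cos(t)*f+np.sin(t)*np.array([0,0,1]))
    return Ro.from_matrix(np.c_[x,np.cross(z,x),z])
E
python3 - <<'E'
from h import *
np.set_printoptions(precision=2,suppress=True)
s=robot.get_state();R=Ro.from_rotvec(s['orientation'])
m=imaging.camera_model('wrist')['extrinsics'];o=-m[:3,:3].T@m[:3,3]
print('cam in tool mm',R.inv().apply(o-s['tool_pos'])*1000,'cam z dir',R.inv().apply(m[2,:3]))
for yaw in (5,15):
  for sg in (1,-1):
    print(yaw,sg,shift([0.478,-0.2,0.25],tilted(yaw,35,sg)))
E
```

```text
cam in tool mm [  77.7    -0.99 -142.06] cam z dir [-0.31  0.    0.95]
5 1 (array([ 422.2 , -374.28,  -18.96]), array([ 21.96,  30.1 , -69.93]))
5 -1 (array([ 422.2 , -374.28,  -18.96]), array([ 32.67, -23.84, 103.91]))
15 1 (array([ 422.2 , -374.28,  -18.96]), array([ 18.92,  31.37, -60.29]))
15 -1 (array([ 422.2 , -374.28,  -18.96]), array([ 35.68, -21.52, 113.45]))
```

```bash
python3 - <<'E'
from h import *
np.set_printoptions(precision=1,suppress=True)
print(shift([0.45,-0.27,0.25],tilted(12,35,-1)))
E
```

```text
(array([ 379.5, -312.2,  -19.1]), array([ 34.8, -22.2, 110.6]))
```

Request:
drive_tool:
  plan:
    - [35,380,-312,-20,35,-22,111]
    - [35,380,-312,-20,35,-22,111]
    - [35,380,-312,-20,35,-22,111]
    - [35,380,-312,-20,35,-22,111]
    - [35,380,-312,-20,35,-22,111]
    - [35,380,-312,-20,35,-22,111]
    - [35,380,-312,-20,35,-22,111]
    - [35,380,-312,-20,35,-22,111]
    - [35,380,-312,-20,35,-22,111]
    - [35,380,-312,-20,35,-22,111]

```text
t: 1.15
tool_pos: [0.4518, -0.2678, 0.2508]
orientation: [-2.241, 1.564, 0.421]
force: [0.1, -0.1, -0.1]
opening: 0.35
```

```bash
python3 - <<'E'
from h import *
np.set_printoptions(precision=2,suppress=True)
s=robot.get_state();print(s['t'],s['qpos'],s['tool_pos'],s['opening'])
print(shift([0.45,-0.27,0.25],tilted(12,35,-1)))
print(shift([0.48,-0.22,0.10],tilted(12,35,-1)))
E
```

```text
1.15 [-0.87  0.13  1.78  0.28  1.63  1.88] [ 0.45 -0.27  0.25] 0.35040165477911234
(array([ 1.57,  2.5 , -0.26]), array([ 9.23, -6.03, 29.85]))
(array([ 37.22, -21.57, 154.82]), array([ 9.23, -6.03, 29.85]))
```

The last joint would run out of range later in the push, so I'll use the half-turned hand (same push face, camera in front) with a slightly larger tilt.

Request:
drive_tool:
  plan:
    - [35,0,0,0,0,0,-9]
    - [35,0,0,0,0,0,-18]
    - [35,0,0,0,0,0,-27]
    - [35,0,0,0,0,0,-36]
    - [35,0,0,0,0,0,-45]
    - [35,0,0,0,0,0,-54]
    - [35,0,0,0,0,0,-63]
    - [35,0,0,0,0,0,-72]
    - [35,0,0,0,0,0,-80]
    - [35,0,0,0,0,0,-85]

```text
t: 2.15
tool_pos: [0.4516, -0.2677, 0.2504]
orientation: [-2.634, -0.359, -0.045]
force: [-0.3, 0.9, 0.2]
opening: 0.35
```

```bash
python3 - <<'E'
from h import *
np.set_printoptions(precision=2,suppress=True)
s=robot.get_state();print(s['t'],s['qpos'],s['tool_pos'],s['opening'])
print(shift([0.46,-0.26,0.20],tilted(12,40,1)))
E
```

```text
2.15 [-0.87  0.13  1.78  0.28  1.63  0.39] [ 0.45 -0.27  0.25] 0.3495335574400762
(array([ 5.17, 18.64, 47.9 ]), array([  0.88,  15.8 , -64.68]))
```

Request:
drive_tool:
  plan:
    - [35,1,2,5,0,2,-8]
    - [35,2,6,15,0,4,-16]
    - [35,3,10,26,0,6,-25]
    - [35,4,14,37,0,9,-36]
    - [35,5,18.6,48,0.9,12,-48]
    - [35,5,18.6,48,0.9,15.8,-64.7]
    - [35,5,18.6,48,0.9,15.8,-64.7]
    - [35,5,18.6,48,0.9,15.8,-64.7]
    - [35,5,18.6,48,0.9,15.8,-64.7]

```text
t: 3.05
tool_pos: [0.4594, -0.2601, 0.199]
orientation: [-2.024, -1.638, -0.737]
force: [-0.2, -0.6, -0.1]
opening: 0.352
```

```bash
python3 - <<'E'
from h import *
np.set_printoptions(precision=2,suppress=True)
s=robot.get_state();print(s['t'],s['qpos'],s['tool_pos'],s['opening'])
T=tilted(12,40,1)
print(shift([0.46,-0.26,0.20],T))
f=np.array([np.sin(np.radians(12)),np.cos(np.radians(12)),0]);print(f)
p=np.array([.5,-.1365,.018])-f*.062; print(p,shift(p+[0,0,.05],T),shift(p,T))
for n in ["side","scene","wrist"]: cv2.imwrite(f"pics/{n}1.png",imaging.camera(n)[:,:,::-1])
E
```

```text
3.05 [-0.94  0.21  1.85  0.5   1.6  -0.85] [ 0.46 -0.26  0.2 ] 0.35194162212031677
(array([ 0.79,  0.55, -0.63]), array([-0.05, -0.07, -0.08]))
[0.21 0.98 0.  ]
[ 0.49 -0.2   0.02] (array([-32.79,  14.18, 143.58]), array([-0.05, -0.07, -0.08])) (array([-64.98,  14.26, 181.85]), array([-0.05, -0.07, -0.08]))
```

View pics/side1.png

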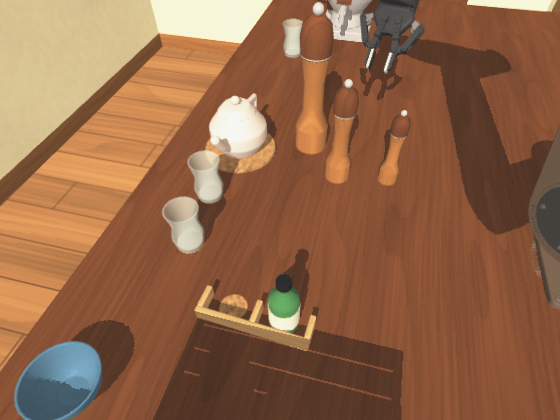

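View pics/wrist1.png

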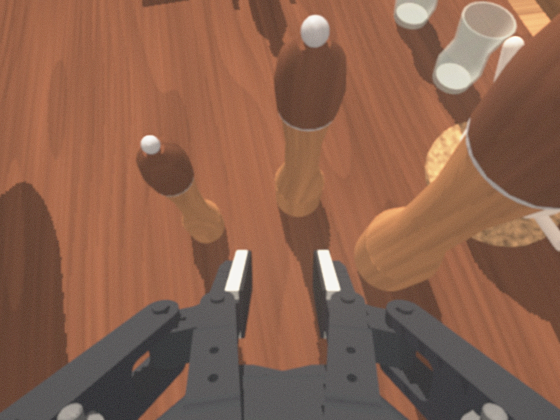

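The wrist picture shows the middle mill's foot at (300,200) ahead between the fingers, the small one at left (205,225) and the large one at right (400,270). The finger linkages spread wide, so I'll remeasure the three mills here to check clearance.

```bash
python3 - <<'E'
from h import *
np.set_printoptions(precision=4,suppress=True)
m=imaging.camera_model('wrist'); R=m['extrinsics'][:3,:3]; o=-R.T@m['extrinsics'][:3,3]; print(o)
for k,b,r in (('mid',(300,216),.027),('large',(400,291),.0355),('small',(207,243),.020)):
    P=plane('wrist',[b],0,m)[0]; d=P[:2]-o[:2]; d/=np.linalg.norm(d); c=P[:2]+d*r
    print(k,c)
    for yaw in (12,18,24):
        y=np.radians(yaw); f=np.array([np.sin(y),np.cos(y)]); l=np.array([np.cos(y),-np.sin(y)])
        q=c-np.array([.501,-.1355]); print('   yaw',yaw,'fwd',q@f,'lat',q@l)
print('ball mid .232',plane('wrist',[(315,31)],.232,m))
im=cv2.imread('pics/wrist1.png'); cv2.imwrite('pics/w1c.png',cv2.resize(im[130:310,170:470],None,fx=2.6,fy=2.6,interpolation=cv2.INTER_CUBIC))
E
```

```text
[ 0.4521 -0.2897  0.3593]
mid [ 0.5091 -0.1431]
   yaw 12 fwd -0.005742961750718319 lat 0.00945154552496953
   yaw 18 fwd -0.004723545676122548 lat 0.010000071936059717
   yaw 24 fwd -0.003652377446633697 lat 0.010439035466368847
large [ 0.621  -0.2714]
   yaw 12 fwd -0.10795586802282638 lat 0.14559469963146454
   yaw 18 fwd -0.09214568426979586 lat 0.15608157761821018
   yaw 24 fwd -0.07532593311718139 lat 0.1648583931784008
small [ 0.3778 -0.1606]
   yaw 12 fwd -0.050138870197373606 lat -0.11525683711187246
   yaw 18 fwd -0.06191182428471011 lat -0.10938450904694393
   yaw 24 fwd -0.07300645946930118 lat -0.10231374141071697
ball mid .232 [[ 0.5015 -0.144   0.232 ]]
```

View pics/w1c.png

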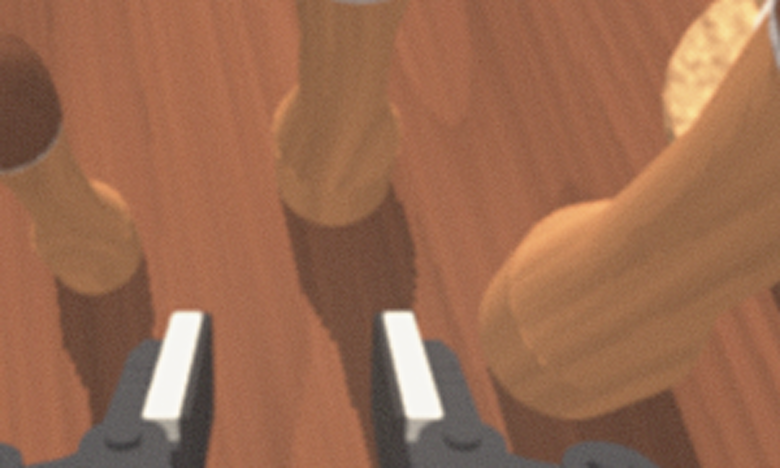

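```bash
python3 - <<'E'
from h import *
np.set_printoptions(precision=4,suppress=True)
m=imaging.camera_model('wrist'); R=m['extrinsics'][:3,:3]; o=-R.T@m['extrinsics'][:3,3]
c=lambda p:[170+(p[0]+.5)/2.6-.5,130+(p[1]+.5)/2.6-.5]
print('mid foot L,R z~.006',plane('wrist',[c((288,200)),c((388,195)),c((337,226))],0.006,m))
print('large foot edge pts z0', plane('wrist',[c((498,370)),c((520,398)),c((580,419)),c((640,405)),c((690,375))],0,m))
print('small',plane('wrist',[c((38,260)),c((92,296)),c((138,265))],0,m))
# fit circle r fixed large
from scipy.optimize import least_squares
for nm,pts,r in (('large',[(498,370),(520,398),(550,414),(580,419),(610,416)],.0355),('mid',[(288,200),(300,215),(318,224),(337,226),(360,222),(378,212),(388,198)],.027),('small',[(38,260),(55,283),(75,293),(92,296),(110,293),(127,283)],.02)):
    P=plane('wrist',[c(p) for p in pts],0,m)[:,:2]
    s=least_squares(lambda q:np.linalg.norm(P-q,axis=1)-r,P.mean(0)+[.02,.03]); print(nm,s.x,s.fun)
E
```

```text
mid foot L,R z~.006 [[ 0.4788 -0.1541  0.006 ]
 [ 0.5235 -0.1612  0.006 ]
 [ 0.4975 -0.1708  0.006 ]]
large foot edge pts z0 [[ 0.5505 -0.2465  0.    ]
 [ 0.5561 -0.2597  0.    ]
 [ 0.578  -0.2733  0.    ]
 [ 0.6047 -0.2733  0.    ]
 [ 0.6302 -0.2661  0.    ]]
small [[ 0.3639 -0.1566  0.    ]
 [ 0.3856 -0.1781  0.    ]
 [ 0.4074 -0.1682  0.    ]]
large [ 0.5854 -0.2392] [ 0.0002  0.0003 -0.0004 -0.0005  0.0006]
mid [ 0.5042 -0.1427] [-0.0004  0.0004  0.0003 -0.0003 -0.0002  0.0003 -0.0002]
small [ 0.3868 -0.1587] [ 0.003  -0.0006 -0.0015 -0.0006  0.0008  0.0023]
```

```bash
python3 - <<'E'
from h import *
np.set_printoptions(precision=1,suppress=True)
T=tilted(20,40,1)
for p in ([.462,-.238,.06],[.462,-.238,.018],[.476,-.2,.018]): print(shift(p,T))
E
```

```text
(array([-73.1,  -2.3, 121.3]), array([-5.2,  0. ,  6. ]))
(array([-100.1,   -2.2,  153.4]), array([-5.2,  0. ,  6. ]))
(array([-69.4,   3.5, 179.2]), array([-5.2,  0. ,  6. ]))
```

Request:
drive_tool:
  plan:
    - [35,-20,-1,32,-1,0,1.2]
    - [35,-40,-1,65,-3,0,3]
    - [35,-60,-2,98,-4,0,5]
    - [35,-75,-2,122,-5.2,0,6]
    - [35,-85,-2,135,-5.2,0,6]
    - [35,-95,-2,147,-5.2,0,6]
    - [35,-100,-2,153,-5.2,0,6]
    - [35,-100,-2,153,-5.2,0,6]

```text
t: 4.0
tool_pos: [0.4623, -0.2385, 0.0181]
orientation: [-2.156, -1.51, -0.785]
force: [-0.8, 0.2, -0.0]
opening: 0.35
```

```bash
python3 - <<'E'
from h import *
np.set_printoptions(precision=3,suppress=True)
s=robot.get_state();print(s['t'],s['qpos'],s['tool_pos'],s['force'])
T=tilted(20,40,1)
print(shift([.476,-.2,.018],T))
for n in ["side","wrist"]: cv2.imwrite(f"pics/{n}2.png",imaging.camera(n)[:,:,::-1])
E
```

```text
4.0 [-0.942  0.423  1.975  0.598  1.244 -0.937] [ 0.462 -0.238  0.018] [-0.778  0.168 -0.037]
(array([31.187, -0.322, 26.335]), array([0.019, 0.007, 0.008]))
```

View pics/wrist2.png

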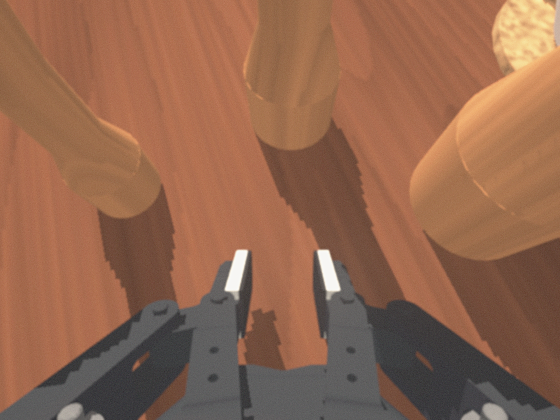

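View pics/side2.png

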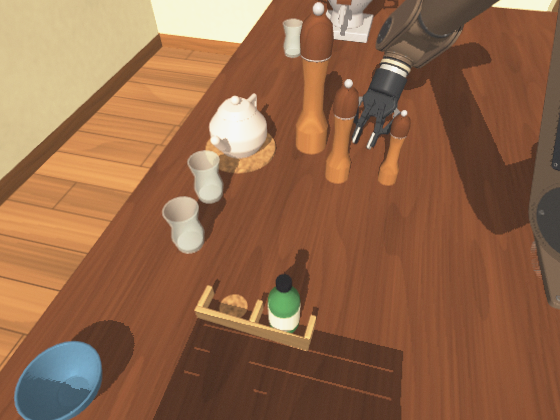

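The fingers are low behind the middle mill, whose foot at (290,147) is nearly centred between the pads at x=282. There is clear space on both sides. Next I close in.

Request:
drive_tool:
  plan:
    - [35,9,1,7.7,0,0,0]
    - [35,18,1,15.4,0,0,0]
    - [35,28,2,23.1,0,0,0]
    - [35,37,2,30.9,0,0,0]
    - [35,43,2,36,0,0,0]
    - [35,47.5,2,39.9,0,0,0]
    - [35,50.6,2,42.4,0,0,0]
    - [35,53.6,2,45,0,0,0]

```text
t: 4.9
tool_pos: [0.4888, -0.1738, 0.0192]
orientation: [-2.158, -1.512, -0.786]
force: [0.3, -0.2, 0.2]
opening: 0.353
```

```bash
cat > look.py <<'E'
from h import *
import sys
np.set_printoptions(precision=3,suppress=True)
s=robot.get_state();print(s['t'],s['qpos'],s['tool_pos'],s['force'])
k=sys.argv[1]
ims=[imaging.camera(n) for n in ("wrist","side")]
cv2.imwrite(f"pics/b{k}.png",cv2.resize(np.hstack(ims)[:,:,::-1],(800,300),interpolation=cv2.INTER_AREA) if len(sys.argv)<3 else ims[0][:,:,::-1])
m=imaging.camera_model('side')
E
python3 look.py 3
```

```text
4.9 [-0.829  0.384  2.029  0.663  1.186 -0.882] [ 0.489 -0.174  0.019] [ 0.285 -0.159  0.168]
```

View pics/b3.png

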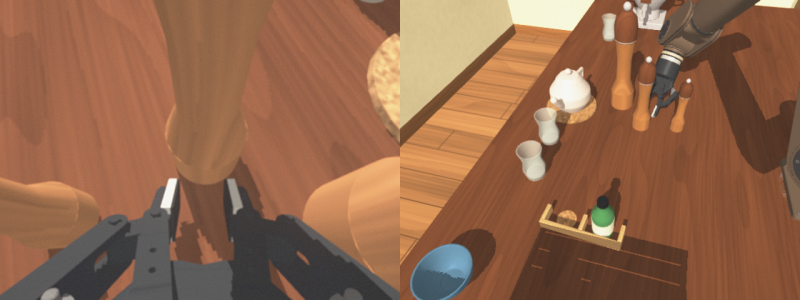

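Request:
drive_tool:
  plan:
    - [35,2.3,0,2.0,0,0,0]
    - [35,4.6,0,4.0,0,0,0]
    - [35,7.6,0,6.5,0,0,0]
    - [35,10.6,0,9.1,0,0,0]
    - [35,13.7,0,11.7,0,0,0]
    - [35,16.8,0,14.3,0,0,0]
    - [35,19.9,0,16.9,0,0,0]
    - [35,23,0,19.5,0,0,0]
    - [35,26,0,22.1,0,0,0]
    - [35,29,0,24.6,0,0,0]

```text
t: 6.0
tool_pos: [0.5018, -0.1376, 0.0189]
orientation: [-2.157, -1.512, -0.786]
force: [0.3, -1.5, 0.2]
opening: 0.347
```

```bash
python3 look.py 4
```

```text
6.0 [-0.764  0.368  2.053  0.699  1.153 -0.851] [ 0.502 -0.138  0.019] [ 0.333 -1.536  0.224]
```

View pics/b4.png

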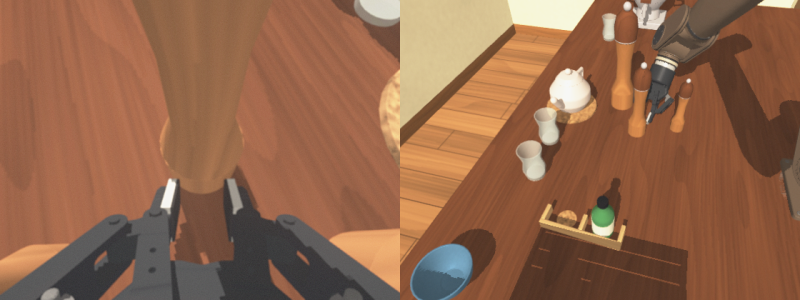

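The mill slides upright, held centrally between the fingertips, at 1.5 N. I'll write a small calculator for the pose rows.

```bash
cat > wp.py <<'E'
from h import *
import sys
D=.032
def f(yaw): return np.array([np.sin(np.radians(yaw)),np.cos(np.radians(yaw)),0])
# args: mill x y yaw of the end of a call ; rows n
x,y,yaw,n=map(float,sys.argv[1:5]); n=int(n); z=.018
s=robot.get_state(); xax=Ro.from_rotvec(s['orientation']).as_matrix()[:,0]; y0=np.degrees(np.arctan2(xax[0],xax[1]))
M0=s['tool_pos']+D*f(y0); print('mill now~',M0.round(4),'yaw',y0.round(2))
for k in range(1,n+1):
    a=k/n; yw=y0+(yaw-y0)*a; M=M0+(np.array([x,y,0])-M0)*a; p=M-D*f(yw); p[2]=z
    sh,tr=shift(p,tilted(yw,40,1)); print(np.r_[sh,tr].round(1).tolist())
E
python3 wp.py .529 -.06 20 10
```

```text
mill now~ [ 0.5127 -0.1072  0.0189] yaw 19.88
[3.2, -0.1, 3.9, 0.1, 0.0, 0.0]
[7.1, -0.2, 7.1, 0.1, 0.0, 0.0]
[10.9, -0.3, 10.3, 0.1, 0.0, 0.0]
[14.7, -0.3, 13.5, 0.1, 0.0, 0.0]
[18.5, -0.4, 16.7, 0.1, 0.0, 0.0]
[22.4, -0.5, 20.0, 0.1, 0.0, 0.1]
[26.2, -0.6, 23.2, 0.1, 0.0, 0.1]
[30.0, -0.7, 26.4, 0.1, 0.0, 0.1]
[33.8, -0.8, 29.6, 0.1, 0.0, 0.1]
[37.7, -0.8, 32.8, 0.1, 0.0, 0.1]
```

Request:
drive_tool:
  plan:
    - [35,3,0,3,0,0,0]
    - [35,7,0,6.5,0,0,0]
    - [35,11,0,10,0,0,0]
    - [35,15,0,13.5,0,0,0]
    - [35,19,0,17,0,0,0]
    - [35,22.5,0,20,0,0,0]
    - [35,26,0,23,0,0,0]
    - [35,30,0,26.2,0,0,0]
    - [35,34,0,29.5,0,0,0]
    - [35,38,0,32.7,0,0,0]

```text
t: 7.1
tool_pos: [0.519, -0.0897, 0.0182]
orientation: [-2.156, -1.512, -0.786]
force: [-1.3, -3.1, 2.7]
opening: 0.349
```

```bash
python3 look.py 5;python3 wp.py .545 -.01 14 10
```

```text
7.1 [-0.672  0.354  2.074  0.75   1.107 -0.807] [ 0.519 -0.09   0.018] [-1.258 -3.127  2.701]
mill now~ [ 0.5298 -0.059   0.0181] yaw 19.87
[3.9, 0.1, 3.4, 0.5, -0.0, -0.4]
[7.8, 0.2, 6.7, 0.9, -0.0, -0.9]
[11.7, 0.3, 10.0, 1.2, -0.0, -1.3]
[15.7, 0.4, 13.3, 1.6, -0.0, -1.8]
[19.6, 0.4, 16.6, 2.0, -0.0, -2.2]
[23.5, 0.5, 19.9, 2.4, -0.0, -2.7]
[27.5, 0.6, 23.2, 2.8, -0.0, -3.1]
[31.4, 0.7, 26.5, 3.1, -0.0, -3.6]
[35.4, 0.8, 29.9, 3.5, -0.0, -4.0]
[39.3, 0.9, 33.2, 3.9, -0.0, -4.5]
```

View pics/b5.png

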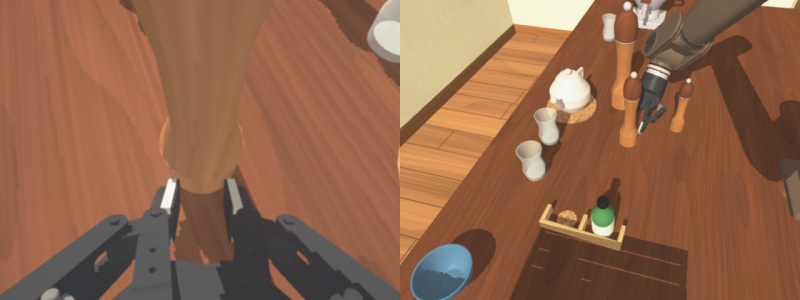

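Request:
drive_tool:
  plan:
    - [35,5,0,2,0.5,0,-0.4]
    - [35,9,0,5.2,0.9,0,-0.9]
    - [35,13,0,8.5,1.2,0,-1.3]
    - [35,17,0.4,11.8,1.6,0,-1.8]
    - [35,21,0.4,15,2,0,-2.2]
    - [35,25,0.5,18.4,2.4,0,-2.7]
    - [35,29,0.6,21.7,2.8,0,-3.1]
    - [35,33,0.7,25,3.1,0,-3.6]
    - [35,37,0.8,28.4,3.5,0,-4]
    - [35,40.6,0.9,31.7,3.9,0,-4.5]

```text
t: 8.2
tool_pos: [0.5374, -0.0406, 0.02]
orientation: [-2.057, -1.609, -0.749]
force: [-0.8, -1.7, -0.7]
opening: 0.347
```

```bash
sed -i 's/z=.018/z=.020/' wp.py; python3 look.py 6;python3 wp.py .564 .05 10 10
```

```text
8.2 [-0.564  0.374  2.042  0.746  1.117 -0.794] [ 0.537 -0.041  0.02 ] [-0.809 -1.696 -0.735]
mill now~ [ 0.5452 -0.0093  0.0201] yaw 13.94
[4.7, 0.6, 4.0, 0.2, -0.0, -0.3]
[9.5, 1.2, 8.0, 0.5, -0.0, -0.6]
[14.2, 1.9, 12.0, 0.7, -0.0, -0.9]
[19.0, 2.5, 16.0, 1.0, -0.0, -1.2]
[23.7, 3.1, 20.0, 1.2, -0.0, -1.5]
[28.5, 3.7, 24.0, 1.5, -0.0, -1.8]
[33.2, 4.3, 28.0, 1.8, -0.0, -2.1]
[38.0, 4.9, 32.0, 2.0, -0.0, -2.4]
[42.8, 5.6, 36.0, 2.3, -0.0, -2.7]
[47.5, 6.2, 40.0, 2.5, -0.1, -3.0]
```

View pics/b6.png

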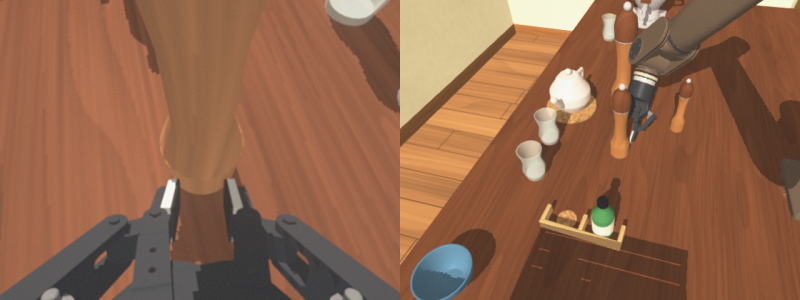

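```bash
python3 - <<'E'
from h import *
cv2.imwrite("pics/sc6.png",imaging.camera('scene')[:,:,::-1])
E
```

```text
(no output)
```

View pics/sc6.png

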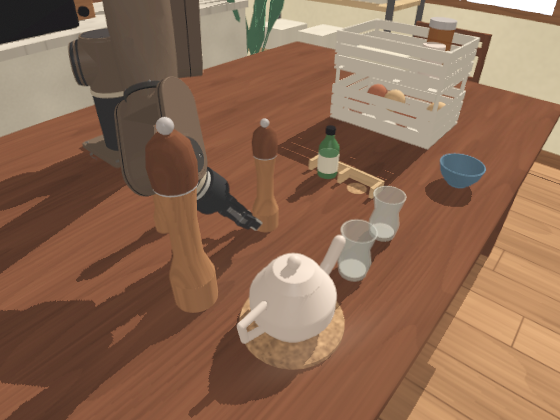

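The large mill has not moved (ball still at (165,126)) but the wrist housing is close to it, so I'll keep the yaw and move mainly +y for now.

```bash
python3 wp.py .556 .05 14 10
```

```text
mill now~ [ 0.5451 -0.0096  0.0199] yaw 13.97
[4.7, -0.4, 3.8, -0.0, -0.0, 0.0]
[9.3, -0.8, 7.7, -0.0, -0.0, 0.0]
[14.0, -1.1, 11.6, -0.0, -0.0, 0.0]
[18.6, -1.5, 15.5, -0.0, -0.0, 0.0]
[23.2, -1.9, 19.4, -0.0, -0.0, 0.0]
[27.9, -2.3, 23.3, -0.0, -0.0, 0.0]
[32.5, -2.7, 27.1, -0.0, -0.0, 0.0]
[37.1, -3.0, 31.0, -0.0, -0.0, 0.0]
[41.7, -3.4, 34.9, -0.0, -0.0, 0.0]
[46.4, -3.8, 38.8, -0.0, -0.0, 0.0]
```

Request:
drive_tool:
  plan:
    - [35,3,0,2.5,0,0,0]
    - [35,7,-0.5,6,0,0,0]
    - [35,12,-1,10,0,0,0]
    - [35,17,-1.3,14,0,0,0]
    - [35,22,-1.7,18.2,0,0,0]
    - [35,27,-2.2,22.5,0,0,0]
    - [35,32,-2.6,26.7,0,0,0]
    - [35,37,-3,31,0,0,0]
    - [35,42,-3.4,35,0,0,0]
    - [35,46.4,-3.8,38.8,0,0,0]

```text
t: 9.35
tool_pos: [0.5484, 0.0195, 0.0201]
orientation: [-2.057, -1.609, -0.749]
force: [0.2, -1.6, -0.9]
opening: 0.354
```

```bash
python3 wp.py .578 .105 12 10; python3 - <<'E'
from h import *
a=imaging.camera('scene');b=imaging.camera('wrist')
cv2.imwrite("pics/sc7.png",cv2.resize(np.hstack([b,a])[:,:,::-1],(800,300),interpolation=cv2.INTER_AREA))
E
```

```text
mill now~ [0.5561 0.0506 0.0201] yaw 13.95
[4.4, 0.9, 3.8, 0.1, -0.0, -0.1]
[8.8, 1.8, 7.5, 0.2, -0.0, -0.3]
[13.3, 2.8, 11.3, 0.4, -0.0, -0.4]
[17.7, 3.7, 15.0, 0.5, -0.0, -0.6]
[22.2, 4.6, 18.7, 0.6, -0.0, -0.7]
[26.6, 5.5, 22.5, 0.7, -0.0, -0.9]
[31.1, 6.5, 26.2, 0.9, -0.0, -1.0]
[35.5, 7.4, 29.9, 1.0, -0.0, -1.2]
[40.0, 8.3, 33.7, 1.1, -0.0, -1.3]
[44.4, 9.2, 37.4, 1.2, -0.0, -1.5]
```

View pics/sc7.png

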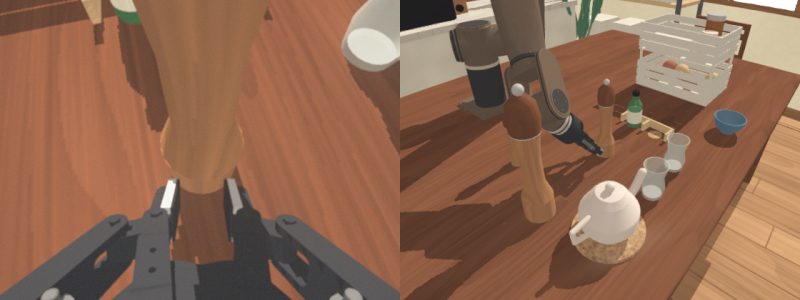

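The mill sits centred in the cradle (wrist, left half), and the large mill and glasses are undisturbed.

Request:
drive_tool:
  plan:
    - [35,3,0.5,2.5,0,0,0]
    - [35,7,1.4,6,0.2,0,-0.2]
    - [35,12,2.4,10,0.3,0,-0.4]
    - [35,17,3.5,14.3,0.5,0,-0.6]
    - [35,22,4.5,18.5,0.6,0,-0.7]
    - [35,26.6,5.5,22.5,0.7,0,-0.9]
    - [35,31,6.5,26.2,0.9,0,-1]
    - [35,35.5,7.4,30,1,0,-1.2]
    - [35,40,8.3,33.7,1.1,0,-1.3]
    - [35,44.4,9.2,37.4,1.2,0,-1.5]

```text
t: 10.45
tool_pos: [0.5713, 0.0745, 0.0201]
orientation: [-2.024, -1.64, -0.738]
force: [-0.8, -2.1, -0.2]
opening: 0.352
```

```bash
python3 wp.py .607 .155 9 10; python3 look.py 8
```

```text
mill now~ [0.5779 0.1058 0.0201] yaw 11.96
[4.1, 2.0, 3.6, 0.2, -0.1, -0.2]
[8.2, 4.0, 7.1, 0.4, -0.1, -0.5]
[12.4, 6.0, 10.5, 0.6, -0.1, -0.7]
[16.5, 8.0, 14.0, 0.8, -0.1, -0.9]
[20.6, 10.0, 17.5, 1.0, -0.1, -1.1]
[24.8, 11.9, 21.0, 1.2, -0.1, -1.4]
[28.9, 13.9, 24.5, 1.4, -0.1, -1.6]
[33.1, 15.9, 28.0, 1.5, -0.1, -1.8]
[37.2, 17.9, 31.5, 1.7, -0.1, -2.0]
[41.4, 19.9, 35.0, 1.9, -0.1, -2.3]
10.45 [-0.339  0.387  2.022  0.839  1.031 -0.688] [0.571 0.075 0.02 ] [-0.783 -2.101 -0.164]
```

View pics/b8.png

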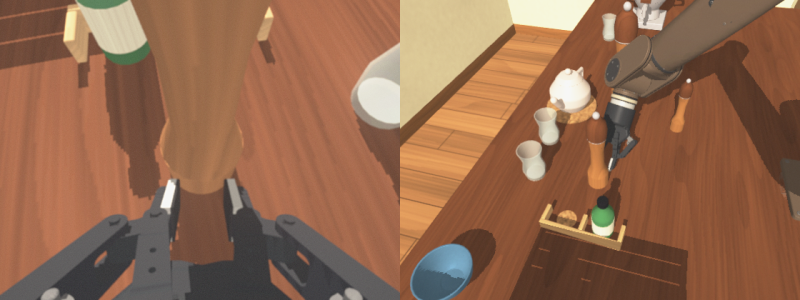

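Request:
drive_tool:
  plan:
    - [35,3,1,2.5,0,0,-0.2]
    - [35,7,2.8,6,0.4,0,-0.5]
    - [35,11.5,4.5,9.8,0.6,0,-0.7]
    - [35,16,6.3,13.6,0.8,0,-0.9]
    - [35,21,8.2,17.8,1,0,-1.1]
    - [35,26,10.1,22,1.2,0,-1.4]
    - [35,31,12,26.3,1.4,0,-1.6]
    - [35,36,13.8,30.4,1.5,0,-1.8]
    - [35,40.5,15.5,34.2,1.7,0,-2]
    - [35,45,17,38,1.9,0,-2.3]

```text
t: 11.55
tool_pos: [0.6004, 0.1295, 0.0201]
orientation: [-1.972, -1.687, -0.72]
force: [-1.5, -0.7, -0.1]
opening: 0.353
```

```bash
python3 wp.py .618 .2 6 10; python3 look.py 9
```

```text
mill now~ [0.6053 0.1611 0.0201] yaw 8.89
[3.0, 0.8, 2.7, 0.3, -0.1, -0.2]
[6.1, 1.6, 5.3, 0.4, -0.1, -0.4]
[9.2, 2.4, 7.9, 0.6, -0.1, -0.7]
[12.3, 3.2, 10.5, 0.8, -0.1, -0.9]
[15.4, 4.1, 13.1, 1.0, -0.1, -1.1]
[18.4, 4.9, 15.7, 1.2, -0.1, -1.3]
[21.5, 5.7, 18.3, 1.4, -0.1, -1.5]
[24.6, 6.5, 20.9, 1.6, -0.1, -1.8]
[27.7, 7.3, 23.5, 1.7, -0.1, -2.0]
[30.8, 8.1, 26.1, 1.9, -0.1, -2.2]
11.55 [-0.227  0.44   1.944  0.856  1.018 -0.636] [0.6  0.13 0.02] [-1.511 -0.663 -0.052]
```

View pics/b9.png

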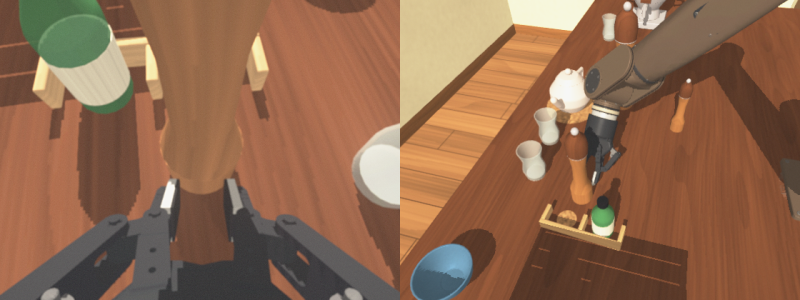

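Request:
drive_tool:
  plan:
    - [35,3,0.8,2.5,0.2,0,-0.2]
    - [35,6,1.6,5.2,0.4,0,-0.4]
    - [35,9.2,2.4,7.9,0.6,0,-0.7]
    - [35,12.3,3.2,10.5,0.8,0,-0.9]
    - [35,15.4,4,13,1,0,-1.1]
    - [35,18.4,4.9,15.6,1.2,0,-1.3]
    - [35,21.5,5.7,18.2,1.4,0,-1.5]
    - [35,24.6,6.5,20.8,1.6,0,-1.8]
    - [35,27.7,7.3,23.4,1.7,0,-2]
    - [35,30.8,8,26,1.9,0,-2.2]

```text
t: 12.65
tool_pos: [0.6147, 0.1688, 0.0202]
orientation: [-1.921, -1.73, -0.702]
force: [-0.5, -1.2, 0.3]
opening: 0.348
```

```bash
python3 wp.py .620 .232 4 10; python3 - <<'E'
from h import *
s=robot.get_state(); print(s['tool_pos'],s['force'])
a=imaging.camera('side')[:,:,::-1]; w=imaging.camera('wrist')[:,:,::-1]; c=imaging.camera('scene')[:,:,::-1]
cv2.imwrite('pics/s10.png',a);cv2.imwrite('pics/w10.png',w);cv2.imwrite('pics/sc10.png',c)
cv2.imwrite('pics/m10.png',np.hstack([cv2.resize(a[180:360,160:340],(400,400),interpolation=cv2.INTER_CUBIC),cv2.resize(c[100:260,270:430],(400,400),interpolation=cv2.INTER_CUBIC)]))
E
```

```text
mill now~ [0.618  0.2006 0.0202] yaw 5.97
[2.3, -0.0, 2.2, 0.2, -0.1, -0.2]
[4.7, -0.0, 4.2, 0.3, -0.1, -0.3]
[7.1, -0.1, 6.2, 0.4, -0.1, -0.5]
[9.5, -0.1, 8.3, 0.5, -0.1, -0.6]
[11.9, -0.1, 10.3, 0.7, -0.1, -0.8]
[14.3, -0.1, 12.3, 0.8, -0.1, -0.9]
[16.7, -0.1, 14.3, 0.9, -0.1, -1.1]
[19.1, -0.1, 16.4, 1.0, -0.1, -1.2]
[21.5, -0.2, 18.4, 1.2, -0.1, -1.4]
[23.9, -0.2, 20.4, 1.3, -0.1, -1.5]
[0.61466215 0.16881331 0.02021646] [-0.49741581 -1.18433566  0.30960101]
```

View pics/m10.png

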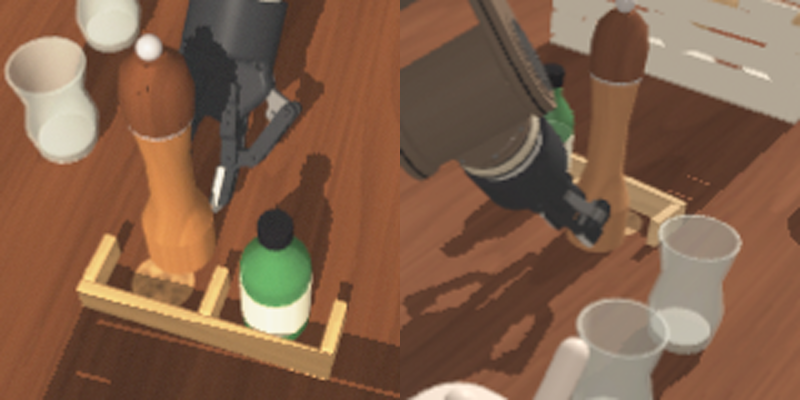

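View pics/w10.png

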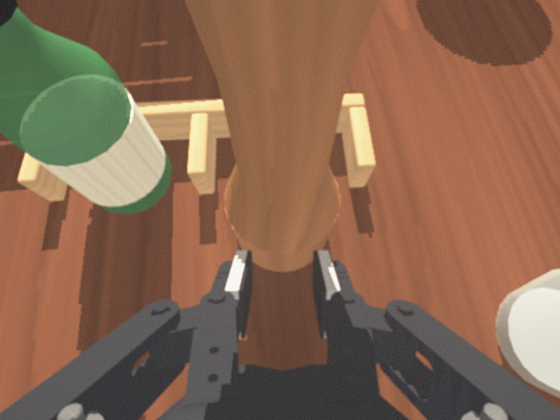

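```bash
python3 - <<'E'
import cv2
s=cv2.imread('pics/s10.png')
cv2.imwrite('pics/s10c.png',cv2.resize(s[255:345,190:310],None,fx=6,fy=6,interpolation=cv2.INTER_CUBIC))
E
```

```text
(no output)
```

View pics/s10c.png

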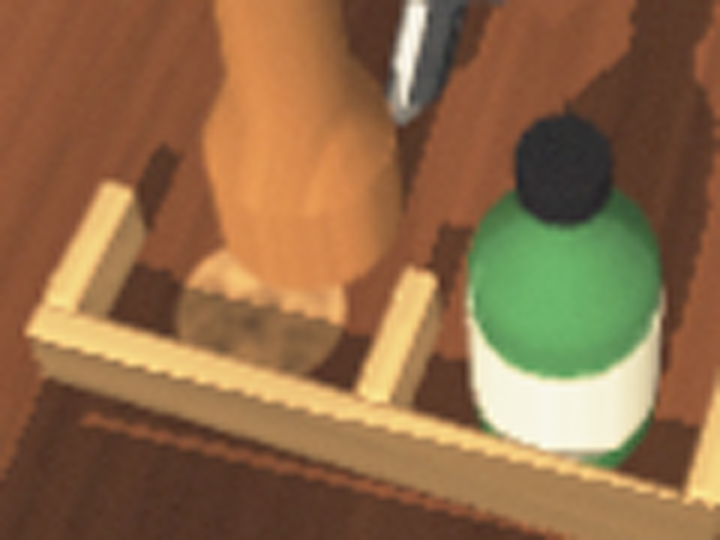

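```bash
python3 - <<'E'
from h import *
from scipy.optimize import least_squares
np.set_printoptions(precision=4,suppress=True)
c=lambda p:[190+(p[0]+.5)/6-.5,255+(p[1]+.5)/6-.5]
def fit(pts,r,g):
    P=plane('side',[c(p) for p in pts],0)[:,:2]
    s=least_squares(lambda q:np.linalg.norm(P-q,axis=1)-r,P.mean(0)+g); return s.x,s.fun
print('mill',fit([(229,248),(245,270),(265,283),(290,290),(320,289),(350,280),(372,265),(388,245)],.027,[0,-.02]))
print('cork',fit([(180,305),(185,285),(198,265),(213,252),(185,335),(345,322),(340,340),(325,360),(305,372),(280,377)],.024,[0,0]))
P=plane('side',[c(p) for p in [(100,182),(132,190),(407,268),(438,275),(30,330),(78,308)]],.028); print(P)
E
```

```text
mill (array([0.6164, 0.1977]), array([-0.0005, -0.    ,  0.0002,  0.0002,  0.    ,  0.0001, -0.    ,
       -0.0004]))
cork (array([0.6189, 0.2311]), array([ 0.0005,  0.0006,  0.0004,  0.    , -0.0002, -0.0002,  0.0007,
        0.0011,  0.0005, -0.001 ]))
[[0.6697 0.2195 0.028 ]
 [0.6599 0.2197 0.028 ]
 [0.5768 0.2242 0.028 ]
 [0.5679 0.2241 0.028 ]
 [0.6705 0.2672 0.028 ]
 [0.6604 0.2579 0.028 ]]
```

The circle fits give the mill at (0.616,0.198) and the cork at (0.619,0.231), so 33 mm remain, with the fingers within the bay's width. I'll continue more slowly.

Request:
drive_tool:
  plan:
    - [35,2.3,0,2,0.2,0,-0.2]
    - [35,4.7,0.2,4,0.3,0,-0.3]
    - [35,7.1,0.4,6,0.4,0,-0.5]
    - [35,9.5,0.6,8,0.5,0,-0.6]
    - [35,11.9,0.8,10,0.7,0,-0.8]
    - [35,14.3,1,12,0.8,0,-0.9]
    - [35,16.3,1.2,13.7,0.9,0,-1.1]
    - [35,18,1.3,15.1,1,0,-1.2]
    - [35,19.5,1.4,16.4,1,0,-1.2]
    - [35,20.5,1.5,17.2,1,0,-1.2]

```text
t: 13.8
tool_pos: [0.6189, 0.1957, 0.0204]
orientation: [-1.893, -1.753, -0.693]
force: [-0.3, -2.5, -1.5]
opening: 0.348
```

```bash
python3 - <<'E'
from h import *
s=robot.get_state(); print(s['tool_pos'],s['force'])
a=imaging.camera('side')[:,:,::-1]
cv2.imwrite('pics/s11c.png',cv2.resize(a[255:345,190:310],None,fx=6,fy=6,interpolation=cv2.INTER_CUBIC))
E
```

```text
[0.61891529 0.19567011 0.02040366] [-0.30446363 -2.53184761 -1.49787912]
```

View pics/s11c.png

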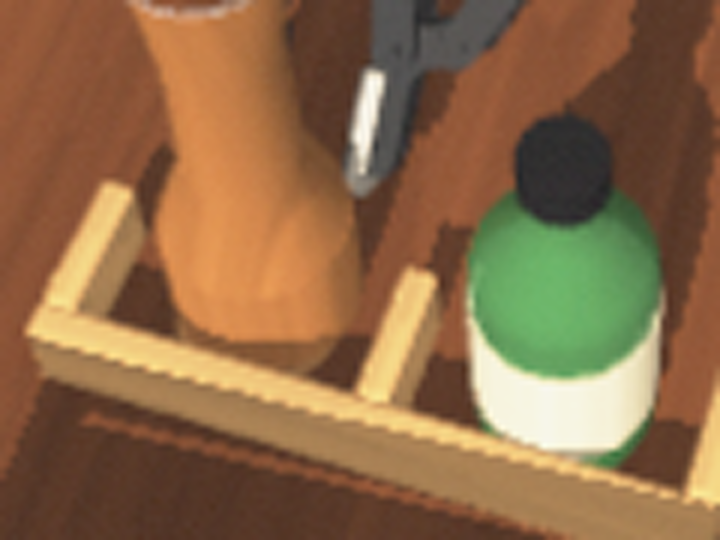

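The mill is in the bay, well between the walls, with about 6 mm to go. I'll creep forward and watch the force.

Request:
drive_tool:
  plan:
    - [35,0.8,0,0.6,0,0,0]
    - [35,1.5,0,1.3,0,0,0]
    - [35,2.3,0,1.9,0,0,0]
    - [35,3.1,0,2.6,0,0,0]
    - [35,3.4,0,2.9,0,0,0]
    - [35,3.4,0,2.9,0,0,0]

```text
t: 14.45
tool_pos: [0.6193, 0.2003, 0.0205]
orientation: [-1.893, -1.753, -0.693]
force: [0.5, -2.1, -0.5]
opening: 0.348
```

Request:
drive_tool:
  plan:
    - [35,0.4,0,0.3,0,0,0]
    - [35,0.8,0,0.6,0,0,0]
    - [35,1.1,0,1,0,0,0]
    - [35,1.1,0,1,0,0,0]

```text
t: 14.85
tool_pos: [0.6194, 0.2019, 0.0204]
orientation: [-1.893, -1.753, -0.693]
force: [-0.3, -1.8, -0.1]
opening: 0.349
```

```bash
python3 - <<'E'
from h import *
s=robot.get_state(); print(s['tool_pos'],s['force'])
a=imaging.camera('side')[:,:,::-1]
cv2.imwrite('pics/s12c.png',cv2.resize(a[255:345,190:310],None,fx=6,fy=6,interpolation=cv2.INTER_CUBIC))
E
```

```text
[0.61935536 0.20186434 0.02040971] [-0.26283896 -1.83440545 -0.11347704]
```

View pics/s12c.png

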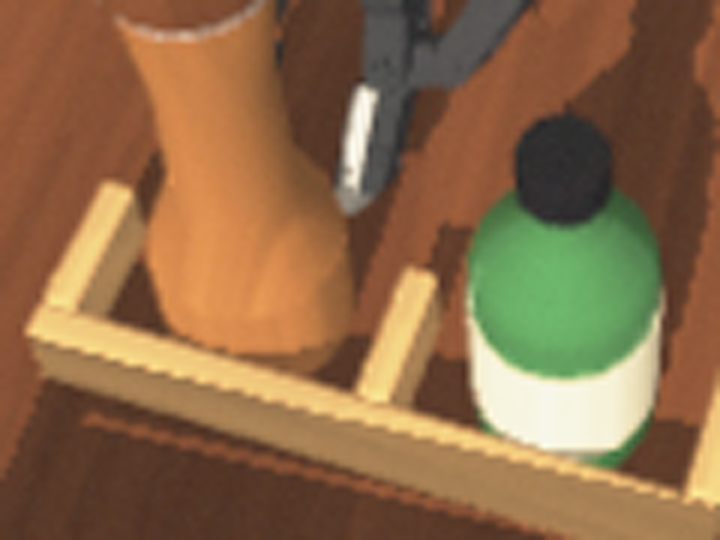

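Request:
drive_tool:
  plan:
    - [35,0.4,0,0.3,0,0,0]
    - [35,0.8,0,0.6,0,0,0]
    - [35,1.1,0,1,0,0,0]
    - [35,1.1,0,1,0,0,0]

```text
t: 15.3
tool_pos: [0.6195, 0.2034, 0.0204]
orientation: [-1.893, -1.753, -0.693]
force: [0.2, -1.2, -0.0]
opening: 0.349
```

Request:
drive_tool:
  plan:
    - [35,0.4,0,0.3,0,0,0]
    - [35,0.8,0,0.6,0,0,0]
    - [35,0.8,0,0.6,0,0,0]

```text
t: 15.6
tool_pos: [0.6196, 0.2042, 0.0204]
orientation: [-1.893, -1.753, -0.693]
force: [-0.4, -3.0, -1.0]
opening: 0.351
```

Request:
drive_tool:
  plan:
    - [35,0.4,0,0.3,0,0,0]
    - [35,0.8,0,0.6,0,0,0]
    - [35,0.8,0,0.6,0,0,0]

```text
t: 15.9
tool_pos: [0.6198, 0.2044, 0.0203]
orientation: [-1.894, -1.754, -0.692]
force: [-1.3, -6.0, 0.4]
opening: 0.349
```

```bash
python3 - <<'E'
from h import *
s=robot.get_state(); print(s['tool_pos'],s['force'])
a=imaging.camera('side')[:,:,::-1]
cv2.imwrite('pics/s13c.png',cv2.resize(a[255:345,190:310],None,fx=6,fy=6,interpolation=cv2.INTER_CUBIC))
E
```

```text
[0.61980474 0.20441946 0.02029729] [-1.26417282 -6.00550769  0.43312772]
```

View pics/s13c.png

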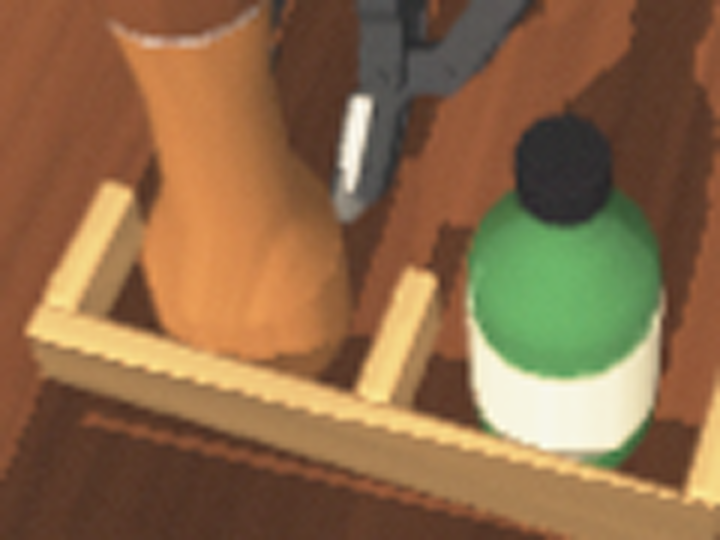

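The force rose to 6 N and the hand stopped advancing, so the foot is against the back wall. I'll withdraw straight back, then up.

Request:
drive_tool:
  plan:
    - [35,-1.5,0,-1.3,0,0,0]
    - [35,-4,0,-3.3,0,0,0]
    - [35,-8,0,-6.7,0,0,0]
    - [35,-15,0,-12.5,0,0,0]
    - [35,-25,0,-21,0,0,0]
    - [35,-36,0,-30,0,0,0]
    - [35,-48,0,-40,0,0,0]
    - [35,-46,0,-51,0,0,0]
    - [35,-37,0,-76,0,0,0]
    - [35,-37,0,-76,0,0,0]

```text
t: 16.95
tool_pos: [0.6167, 0.1256, 0.0586]
orientation: [-1.896, -1.757, -0.699]
force: [0.2, -1.0, 1.7]
opening: 0.35
```

```bash
python3 - <<'E'
from h import *
s=robot.get_state(); print(s['t'],s['tool_pos'],s['force'])
a=imaging.camera('side')[:,:,::-1]; c=imaging.camera('scene')[:,:,::-1]; w=imaging.camera('wrist')[:,:,::-1]
cv2.imwrite('pics/s14.png',a);cv2.imwrite('pics/sc14.png',c)
cv2.imwrite('pics/m14.png',np.hstack([cv2.resize(a[130:370,140:360],(400,436)),cv2.resize(w[:,100:460],(374,436))]))
E
```

```text
16.95 [0.61668941 0.12562024 0.05859001] [ 0.16113602 -1.00711097  1.68605592]
```

View pics/m14.png

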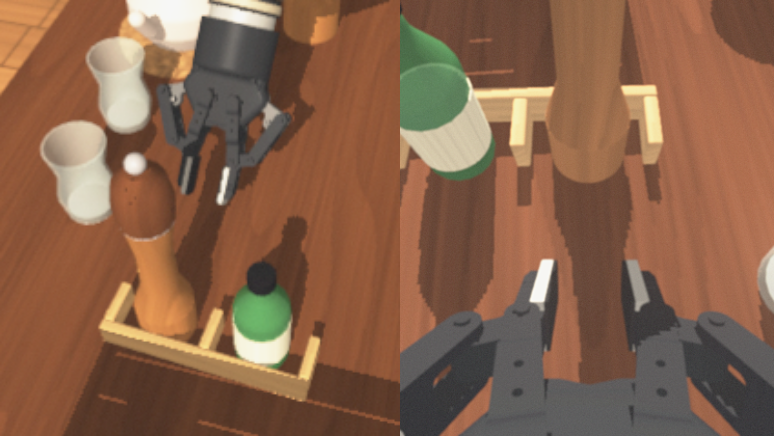

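View pics/sc14.png

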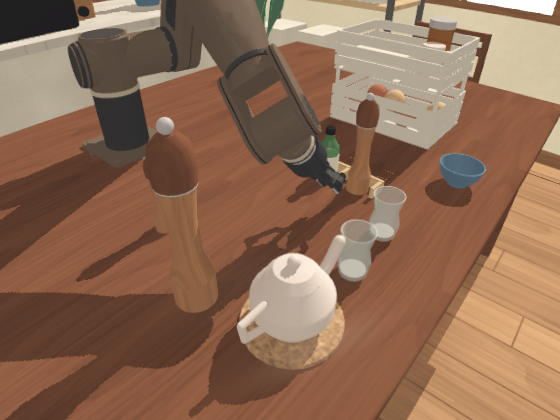

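The mill stands upright in the bay with the hand clear of it, and the bottle, glasses and teapot are where they were. I'll do a last numeric check from the wrist view.

```bash
python3 - <<'E'
from h import *
s=robot.get_state(); w=imaging.camera('wrist')[:,:,::-1]; cv2.imwrite('pics/w15.png',w)
cv2.imwrite('pics/w15c.png',cv2.resize(w[60:200,170:370],None,fx=4,fy=4,interpolation=cv2.INTER_CUBIC))
a=cv2.imread('pics/s14.png').astype(int);b=cv2.imread('pics/side0.png').astype(int)
d=np.abs(a-b).max(2); print('oil',(d[275:330,268:300]>40).mean(),'glasses',(d[200:250,165:202]>40).mean(),(d[155:200,190:222]>40).mean())
E
```

```text
oil 0.0 glasses 0.015675675675675675 0.0
```

View pics/w15c.png

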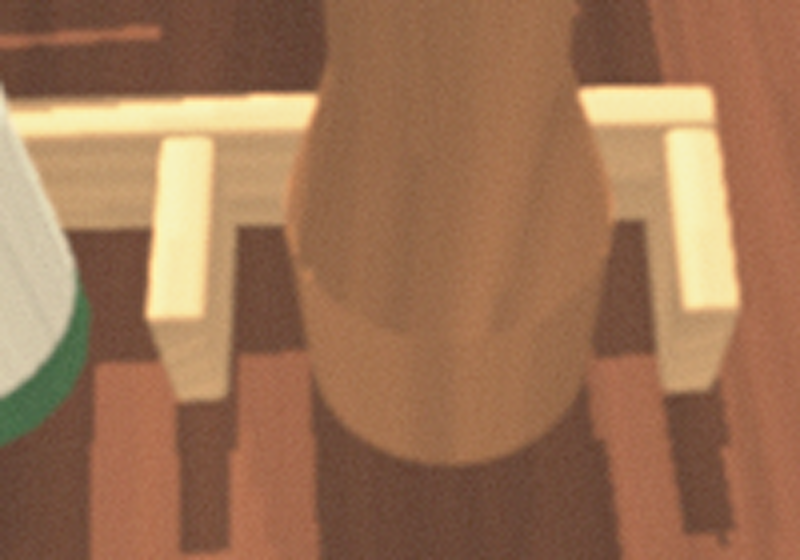

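```bash
python3 - <<'E'
from h import *
from scipy.optimize import least_squares
np.set_printoptions(precision=4,suppress=True)
c=lambda p:[170+(p[0]+.5)/4-.5,60+(p[1]+.5)/4-.5]
P=plane('wrist',[c(p) for p in [(322,385),(345,420),(380,447),(420,462),(450,465),(490,460),(530,442),(560,415),(580,380)]],0)[:,:2]
s=least_squares(lambda q:np.linalg.norm(P-q,axis=1)-.027,P.mean(0)+[0,.02]);print(s.x,s.fun)
W=plane('wrist',[c((250,226)),c((630,221)),c((228,399)),c((665,389))],0);print(W)
a,b=W[:2,:2];t=(b-a)/np.linalg.norm(b-a);n=np.array([-t[1],t[0]]);print('to wall',(a-s.x)@n-.027)
print(robot.get_state()['t'])
E
```

```text
[0.6199 0.2322] [-0.0006 -0.0004 -0.      0.0003  0.0004  0.0003  0.     -0.0004 -0.0006]
[[0.5819 0.2614 0.    ]
 [0.658  0.2568 0.    ]
 [0.5771 0.222  0.    ]
 [0.6596 0.2179 0.    ]]
to wall -0.00012592891197486106
17.15
```

The mill is at (0.620,0.232), with about 0 mm gap to the back wall and within 2 mm of the bay's centre line. Handing in.

```bash
python3 -c "
from bench import robot
print(robot.job_done())"
```

```text
the job is handed in; nothing more can be done
None
```

The middle-sized pepper mill is standing in the empty bay against the rail's back wall, and I handed the job in at about 17 s; it gives no verdict.

**How it was done:** I tilted the hand back 40° and pushed with the half-open fingertips low on the foot. Wrist-force readings after each move were about 1–4 N while it slid. At the back wall the force rose to about 6 N and the hand stopped advancing, so I withdrew straight back and up.

**Last checks:**
- **Mill:** It looked upright in all three cameras. Its fitted centre is (0.620, 0.232), about 0 mm from the back wall and within 2 mm of the bay's centre line.
- **Oil bottle and glass2:** The side-camera images before and after show no change.
- **Glass1:** About 1.6 % of its pixels changed, which I put down to the mill appearing beside it; I didn't check further.
- **Teapot:** I checked it by eye only, and it looked unmoved.

**Disagreement:** Early on, the wrist and side cameras differed by up to 1 cm on where the mill's foot stood. A circle fit on the wrist image cut that to under 1 cm, and I used a point between the two. Later views agreed to about 1–3 mm.

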